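# Unpack the studio ear defenders onto the rack bar

### The arm

A 6-joint arm with a two-finger parallel gripper is mounted at the origin on the work surface. World frame = base frame: x ahead of the robot, y to its left, z up, the work surface at z = 0. Lengths are in mm, angles in rad, forces in N, time in s.
With the tool pointing down it reaches from about 325 to 775 mm from the base axis. Payload 9.3 kg.
Tool frame: the origin (TCP) lies on the front face of the gripper's body, between the roots of the fingers; the fingertips stand 73 mm ahead of it and the grasp point (between the pads) lies 54 mm ahead of it (tips_ahead is the distance from the TCP to the fingertips, in mm); y points along the fingers, z is the direction in which the jaws open and shut, and the axes are right-handed (so a half turn about y gives the same grasp; the last joint's range is limited). The gripper opens to 85 mm and grips with 20 to 120 N. Pads are 22 mm wide; open, the fingers measure 114 mm over their backs; the gripper's body (76 mm by 85 mm) begins 54 mm behind the grasp point. The pads swing forward as they close: fully open they stand 13 mm farther back than shut.
Start: joints at [-1.406, 0.259, 0.021, 1.334, 0, 1.418], TCP at [171.856, -522.458, 303.879] pointing down, gripper open.
Joint ranges: [-3.04, 3.04], [-0.91, 1.82], [-1.04, 1.36], [-1.92, 1.95], [-1.52, 1.45], [-3.14, 3.14]. Speed limits (rad/s): [2.22, 2.22, 2.79, 3.14, 3.14, 3.14].

### API

Orientations are given as a rotation vector (axis times angle).
In Python, from cell import * gives the robot as it stands.
- The arm moves only by the tool servo_tool, never from a script. Its argument "series" is text: rows parted by semicolons, each of 7 numbers parted by spaces: the finger opening in mm, from 0 to 85.4, then the shift along the tool's x, y, z each as a share of 20 mm, from -1 to 1, then the turn, a rotation vector about the tool's x, y, z each as a share of 180 degrees, from -1 to 1. In form: gripper tx ty tz wx wy wz; .... A call has 1 to 12 rows; each row shifts and turns the pose as measured when the row begins, along the tool's axes as they then stand; what a row does not reach is not made up. A row lasts 1/8 s, in which the tool goes at most 62.5 mm and 10.7 degrees, less where a joint would pass 70% of its speed; a pose out of reach is approached as far as the arm can. A call with a number of a shift or a turn outside -1 to 1 is refused whole. A call with a gripper value outside its range is refused whole. The fingers move at their own pace and stop on an object; "squeeze" is the grip in N (left out, the last holds). Time passes only in rows, so rows that do not move let the fingers close. It gives the time, the measured TCP pose, the force and the opening at its end, in the units of the state.
- get_state(): the state, without advancing time (a new reading comes with each control period).
- snapshot(name): name is "scene" or "top" or "wrist"; returns a dict with "color" (420x560x3 uint8, red, green, blue), "z_map" (420x560 float32, mm along the optical axis (not along the pixel's ray), 0 where there is no reading), "fx", "fy", "cx", "cy" (pixels), "R" (3x3) and "t" (3): a world point X has camera coordinates R X + t. Camera axes: x right, y down, z forward; pixel columns grow to the right and rows downward; lengths in mm; the calibration is good to about 2 mm. A picture is of the moment at which its call begins.
- close_job(): hands the job in, once; it reports no verdict.
The state is a dict: "clock": time; "joint_positions": joint angles; "joint_vel": joint speeds; "joint_efforts": joint torques, N m; "position": TCP position; "orientation": TCP orientation; "force": force on the tool from outside, world axes, zero at the start; "moment": the same for the moment, N m; "opening": opening from 0.0 (shut) to 1.0 (fully open).
Only numpy, scipy, OpenCV 4.12 (cv2) and the standard library are available. Lean on these libraries where they do the work, as an engineer would, in place of code of your own. Each camera call takes 0.05 s, during which the arm holds its last target. There are 200 camera calls.

### The job

Lift the blue cover off the grey storage tub and lay it handle-up on the cork mat, then take the ear defenders out of the tub and hang them by the headband over the steel bar under the rack's shelf, one cup on each side of the bar, and let them hang still. Finally put the cover back on the tub, fully home. Leave the brown jar, the white bowl and the green paint bottle where they stand.

Things in the scene. Friction and masses are not known exactly. Their poses are not given: they have to be found in the camera images.
- tub: Grey open storage tub, fixed, 216 x 146 x 120 mm high, walls and floor 5 mm thick. Origin: centre of its underside; x along the long side, z up.
- cover: Loose blue deep cover of the tub, 216 x 146 mm, about 0.3 kg. Origin: centre of the skirt's lower rim, which sits on the tub's rim (120 mm above the tub's underside), long sides matching. Top face 41 mm above it. A locating lip reaches 8 mm below it into the tub, 4 mm clear of each wall; laid flat, the cover stands on this lip, origin 8 mm above the surface.
- handle (a point): Centre of the top of the cover's solid black handle block, 69 mm above the cover's origin. The block is 80 mm long (cover x), 18 mm wide (cover y) and 28 mm high.
- defenders: Ear defenders, rigid inverted U, 142 mm (x, cup to cup) x 65 mm (y) x 145 mm high, about 0.28 kg: two orange cups 75 mm high, inner faces 76 mm apart, joined by a black headband 30 mm wide in y. They stand upright on their cups on the tub's floor, the headband 30 mm above the tub's rim. Origin: midway between the cup bottoms; z up to the headband.
- crown (a point): Middle of the underside of the headband's padded crown, 121 mm above the ear defenders' origin, same axes; this rests on the bar. The crown is 24 mm thick (up from here), 50 mm long (x), falls 10 degrees to both sides, and its flat sides are 30 mm apart in y: grip these, with the tool at any lean about y.
- mat: Cork mat, fixed, 240 (x) x 170 (y) x 4 mm thick. Origin: centre of its underside.
- rack: Fixed plywood rack with bar and shelf. Origin: on the bench under the bar; z up, y along the bar to its free end, -x to the robot's side. Base board 12 mm thick (x -50 to 150, y -150 to 50 mm). Side panel that carries the bar: y -144 to -130, x -30 to 140 mm. Thin post at x 118, y 40 mm. Below the shelf the -x side and +y end are open.
- shelf (a point): Middle of the front (-x) edge of the shelf's underside, 350 mm above the bench, axes as the rack. The shelf is 210 mm long (y) and reaches 140 mm to +x from here, 14 mm thick, with paint pots on it. It juts 10 mm past the bar's axis, so an upright tool cannot get at the bar: lean it about 40 degrees, gripper to -x.
- bar (a point): On the axis of the steel bar (20 mm thick, 190 mm above the bench), at rack y -20 mm, axes as the rack. From here the bar runs 110 mm to the panel (-y) and 104 mm to its free end (+y), a red 26 mm disc; the headband can pass over that end and along the bar. Hang the crown's middle within 70 mm of this point along the bar.
- jar: Brown glass jar, 60 mm diameter, 130 mm high, a bystander. Origin: centre of its underside.
- bowl: White ceramic bowl, 150 mm diameter, 55 mm high, a bystander. Origin: centre of its underside.
- paint: Green paint bottle, 38 mm diameter, 90 mm high, a bystander. Origin: centre of its underside.

How it is judged (in metres and radians):
On the way, in this order (a step that is already met when the one before it is completed fails the run):
1. the cover lies handle-up and released on the cork mat (x of cover in the frame of mat between -0.06 and 0.06 m and y of cover in the frame of mat between -0.05 and 0.05 m and z of cover in the frame of mat between 0.008 and 0.017 m and angle between cover's own z axis and vertical below 0.08 rad and linear speed of cover below 0.02 m/s and angular speed of cover below 0.15 rad/s and contact force between each of the arm, the fingers and cover below 0.1 N), for 0.2 s.
2. the ear defenders hang still and released over the bar (x of crown in the frame of bar between -0.025 and 0.025 m and y of crown in the frame of bar between -0.07 and 0.07 m and z of crown in the frame of bar between 0 and 0.02 m and angle between defenders's own z axis and vertical below 0.25 rad and contact force between defenders and rack above 0.5 N and linear speed of defenders below 0.02 m/s and angular speed of defenders below 0.15 rad/s and contact force between each of the arm, the fingers and defenders below 0.1 N), for 0.2 s.
At the end, for the whole second after the job is handed in: Ear defenders released and still over the bar: crown resting on it, within 25 mm across and 70 mm along of bar, within 0.25 rad of upright. Cover released, still, seated on the tub: centre within 12 mm, height within 4 mm, long sides within 0.08 rad, level within 0.04 rad (all of step 2 and horizontal distance between cover and tub below 0.012 m and z of cover in the frame of tub between 0.116 and 0.1235 m and angle between the x axis of cover and the x axis of tub, either way round below 0.08 rad and angle between cover's own z axis and vertical below 0.04 rad and linear speed of cover below 0.02 m/s and angular speed of cover below 0.15 rad/s and contact force between each of the arm, the fingers and cover below 0.1 N); the robot touches nothing.
It fails at once if the brown jar is moved by more than 30 mm (distance of jar from where it was at the start of the episode above 0.03 m).
It fails at once if the white bowl is moved by more than 30 mm (distance of bowl from where it was at the start of the episode above 0.03 m).
It fails at once if the green paint bottle is moved by more than 30 mm (distance of paint from where it was at the start of the episode above 0.03 m).
It also fails if it takes over 72 s, if anything falls off the work surface, if the arm or the gripper's body presses on something with over 40 N, if the wrist force passes 120 N, or if a joint passes its speed limit or range.

## Working session

There is one attempt and no reset: what is moved stays moved. The work goes in short steps, Python scripts to look and compute and a tool call to move; the robot and the scene stay as the last step left them, time stands still between calls to the robot, and variables do not carry over. Pictures are saved under pics/ and viewed, about 8 in all and at most 12, crops included, and the job is handed in when it is done.

Besides the shell and the picture viewer there is one more tool, called after "Call:" by a JSON object that holds its "fn" and its "kwargs", one argument or row to a line. servo_tool: Moves the arm, as the interface text tells. Shift numbers are shares of 20 mm and turn numbers shares of 180 degrees, none past 1 either way. Its arguments: {"type":"object","properties":{"series":{"type":"string"},"squeeze":{"type":"number"}},"required":["series"]}

```bash
ls; mkdir -p pics; python3 - <<'E'
from cell import *
import cv2,numpy as np
s=get_state();print(s)
ims=[]
for n in("scene","top"):
    d=snapshot(n);np.savez(f"{n}0.npz",**d)
    cv2.imwrite(f"pics/{n}0.png",d["color"][:,:,::-1]); print(n,d["fx"],d["fy"],d["cx"],d["cy"],d["R"],d["t"], (d["z_map"]>0).mean())
E
```

```text
pics
{'clock': 0.0, 'joint_positions': array([-1.40559812e+00,  2.59200946e-01,  2.07508549e-02,  1.33370261e+00,
       -2.25641085e-05,  1.41819469e+00]), 'joint_vel': array([ 9.20513963e-04, -6.89258548e-04, -3.62960604e-04, -4.18901089e-04,
        9.91405213e-05, -1.58626028e-03]), 'joint_efforts': array([-2.95774051e-03, -5.55627823e+01,  3.44539726e+01,  1.35589385e-02,
       -1.93182514e-04,  1.18294179e-05]), 'position': array([ 171.82097198, -522.27364356,  303.25705562]), 'orientation': array([-0.32851022,  2.05117994, -2.04836455]), 'force': array([-0.69523003, -1.1787661 ,  0.59721766]), 'moment': array([-0.03867976,  0.02814651,  0.05407687]), 'opening': 1.000932377570574}
scene 380.834561092013 380.834561092013 278.3032922505989 212.32040943899295 [[-0.23154006  0.97282243 -0.00239088]
 [ 0.67815818  0.15964439 -0.71736682]
 [-0.69748884 -0.16772056 -0.69669156]] [ 137.91184758 -218.67272147 1368.02218116] 0.9959991496598639
top 433.16868615742993 433.16868615742993 281.43503478869695 216.30540299545027 [[-0.00477149 -0.9999838  -0.00310468]
 [-0.99201263  0.00512476 -0.12603444]
 [ 0.12604831  0.00247851 -0.99202101]] [   5.1439215   588.07226113 1223.53062849] 0.9960671768707483
```

View pics/scene0.png

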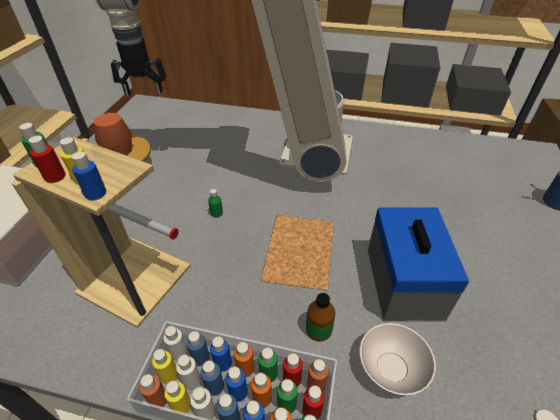

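View pics/top0.png

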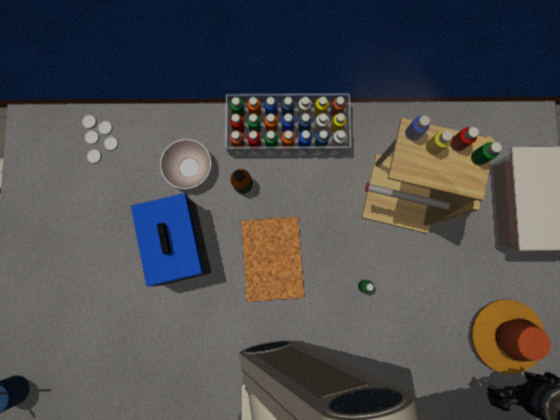

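```bash
cat > h.py <<'E'
import numpy as np,cv2
from scipy.spatial.transform import Rotation as Rot
def cloud(d):
    z=d["z_map"];v,u=np.indices(z.shape)
    c=np.stack([(u-d["cx"])/d["fx"]*z,(v-d["cy"])/d["fy"]*z,z],-1)
    return (c-d["t"])@d["R"]          # R^T(c-t)
def ray(d,uv,h):                      # pixels onto plane z=h
    uv=np.atleast_2d(uv).astype(float)
    r=np.c_[(uv[:,0]-d["cx"])/d["fx"],(uv[:,1]-d["cy"])/d["fy"],np.ones(len(uv))]@d["R"]
    o=-d["R"].T@d["t"];return o+r*((h-o[2])/r[:,2])[:,None]
def hsv(d): return cv2.cvtColor(d["color"],cv2.COLOR_RGB2HSV)
def rect(P):
    (c,s,a)=cv2.minAreaRect(P[:,:2].astype(np.float32));return np.round(c,1),np.round(s,1),round(a,2)
def big(m):
    n,l,st,_=cv2.connectedComponentsWithStats(m.astype(np.uint8));return l==1+np.argmax(st[1:,4])
E
python3 - <<'E'
from h import *
for n in("scene","top"):
    d=dict(np.load(n+"0.npz"));P=cloud(d);H=hsv(d);h,s,v=[H[...,i].astype(int) for i in range(3)]
    Z=P[...,2]
    print("==",n)
    blue=big((h>105)&(h<125)&(s>150)&(v>60)&(Z>60)&(P[...,1]>0)); Q=P[blue];top=Q[Q[:,2]>np.percentile(Q[:,2],90)-8]
    print("cover z",np.median(top[:,2]),rect(top))
    ys,xs=np.where(blue);bb=np.zeros(blue.shape,bool);bb[ys.min():ys.max(),xs.min():xs.max()]=1
    hm=big(bb&(v<60)&(Z>170));Q=P[hm];t=Q[Q[:,2]>np.median(Q[:,2])-4]
    print("handle z",np.percentile(Q[:,2],[10,50,90]),rect(t))
    mat=big((h>5)&(h<22)&(s>110)&(Z<25)&(P[...,0]>300)&(P[...,0]<600)&(abs(P[...,1]-50)<150));print("mat",np.median(P[mat][:,2]),rect(P[mat]))
    red=((h<6)|(h>174))&(s>140)&(Z>150)&(Z<230)&(P[...,0]>400)&(P[...,1]<0);Q=P[red];print("red",len(Q),Q.mean(0),Q.min(0),Q.max(0))
    e=Q.mean(0)
    bar=(Z>170)&(Z<215)&(s<60)&(np.linalg.norm(P[...,:2]-e[:2],axis=-1)<220)&(P[...,1]<e[1]-5);bar=big(bar);Q=P[bar]
    c=Q.mean(0);w=np.linalg.svd(Q-c,full_matrices=False)[2][0];print("bar",len(Q),c,w,Q.min(0),Q.max(0))
    sh=(Z>350)&(Z<375)&(h>10)&(h<28)&(s>60)&(P[...,1]<-100)&(P[...,0]>300);Q=P[big(sh)];print("shelf",np.median(Q[:,2]),rect(Q))
    gr=big((h>50)&(h<85)&(s>100)&(Z>10)&(Z<110)&(P[...,1]<-50)&(P[...,1]>-350)&(P[...,0]<560));print("paint",gr.sum(),P[gr].mean(0))
    bowl=big((s<70)&(v>120)&(Z>15)&(Z<75)&(P[...,1]>150)&(P[...,1]<400)&(P[...,0]>550));Q=P[bowl];print("bowl",rect(Q),np.percentile(Q[:,2],95))
    jar=big((Z>60)&(Z<145)&(P[...,1]>30)&(P[...,1]<160)&(P[...,0]>520)&(P[...,0]<760));Q=P[jar];print("jar",rect(Q),Q.max(0)[2])
E
```

```text
== scene
cover z 161.74296895450166 (array([769.8, 274.2]), array([205.8, 756.6]), 83.66)
handle z [174.93040465 188.43663753 190.60819556] (array([810.1, 231.4]), array([ 46.2, 677.9]), 76.57)
mat 4.8198966122303535 (array([467.2,  27.6]), array([241.6, 169. ]), 4.0)
red 68 [ 646.26168725 -218.86555803  194.71197471] [ 634.54267998 -224.34822302  181.76366259] [ 656.74749465 -214.82202425  203.89732626]
bar 587 [ 625.94393039 -308.46061976  197.14152621] [0.24106029 0.97049821 0.00481208] [ 594.13865234 -402.51127223  185.20965548] [ 652.23175048 -225.30599005  202.9650994 ]
shelf 364.301465645278 (array([ 667.4, -349.7]), array([212.6, 167.8]), 76.85)
paint 216 [ 397.4501551  -234.71846731   44.86262924]
bowl (array([741.6, 279.9]), array([147.6, 148.3]), 32.41) 56.10360273453762
jar (array([696.5, 116.3]), array([59.4, 50.1]), 86.09) 133.97540018736362
== top
cover z 162.41083742194334 (array([514.4, 304.2]), array([216.1, 146.7]), 13.43)
handle z [179.56518213 189.69750142 192.31199495] (array([461.2, 169.9]), array([340.9,  68.1]), 68.07)
mat 4.940280299984826 (array([468.1,  30.6]), array([239.5, 169. ]), 3.76)
red 14 [ 642.22984398 -216.93238206  200.90391324] [ 634.1600831  -220.07637368  197.97277313] [ 652.35616167 -214.21473669  206.38249822]
bar 577 [ 615.76829838 -325.81408606  198.49351133] [-0.24377687 -0.96981374 -0.00584367] [ 584.44678121 -426.08863958  188.82014987] [ 650.37218475 -222.07965063  205.14763171]
shelf 364.2245787580081 (array([ 668.7, -348.7]), array([210.8, 167. ]), 75.86)
paint 85 [ 387.39861484 -227.34784324   56.63774735]
bowl (array([742.7, 282.3]), array([146.6, 146.3]), 45.8) 58.405268659616375
jar (array([690.2, 118.3]), array([58.8, 57.9]), 86.16) 135.6588456516671
```

```bash
cat >> h.py <<'E'
def frame(yaw,lean,zsign=1):
    "tool axes: jaws along horizontal n (yaw+90deg), fingers down, leaned (rad) with gripper to -x of yaw frame"
    c,s=np.cos(yaw),np.sin(yaw);n=zsign*np.array([-s,c,0])
    y=np.array([c*np.sin(lean),s*np.sin(lean),-np.cos(lean)]);return np.c_[np.cross(y,n),y,n]
def plan(st,grasp,yaw,lean,ahead=54):
    "shift (tool axes now / tool axes at target, mm) and turn (deg, tool axes) to bring grasp point to grasp"
    R0=Rot.from_rotvec(st["orientation"]).as_matrix()
    R=min((frame(yaw,lean,k) for k in(1,-1)),key=lambda R:Rot.from_matrix(R0.T@R).magnitude())
    tcp=np.array(grasp)-ahead*R[:,1];d=tcp-st["position"]
    print("tcp",tcp.round(1),"d world",d.round(1),"| now-axes",(R0.T@d).round(1),"| target-axes",(R.T@d).round(1),"| turn deg",np.degrees(Rot.from_matrix(R0.T@R).as_rotvec()).round(2), "grasp pt now",(st["position"]+ahead*R0[:,1]).round(1))
    return R
E
python3 - <<'E'
from h import *; from cell import get_state
s=get_state();R0=Rot.from_rotvec(s["orientation"]).as_matrix();print(R0.round(3))
print(plan(s,[514,304,230],np.radians(13.5),0).round(3))
th=np.radians(-14);M=np.array([[np.cos(th),-np.sin(th)],[np.sin(th),np.cos(th)]])
for n in("scene","top"):
    d=dict(np.load(n+"0.npz"));P=cloud(d);H=hsv(d);h,sa,v=[H[...,i].astype(int) for i in range(3)];Z=P[...,2]
    L=(P[...,:2]-[619,-319])@M   # rack axes about bar point
    m=(abs(L[...,0])<25)&(L[...,1]>-80)&(L[...,1]<95)&(Z>170)&(Z<215)&(sa<60)
    for a,b in((-80,-20),(-20,40),(40,95)):
        k=m&(L[...,1]>a)&(L[...,1]<b);print(n,a,b,k.sum(),np.percentile(L[k][:,0],[2,50,98]).round(1),"z95",np.percentile(Z[k],[50,95]).round(1))
    k=(Z>357)&(Z<372)&(abs(L[...,0])<200)&(abs(L[...,1])<180);print("shelf x",np.percentile(L[k][:,0],[0.5,3,50,97,99.5]).round(1),"y",np.percentile(L[k][:,1],[0.5,99.5]).round(1))
    r=((h<6)|(h>174))&(sa>140)&(Z>170)&(Z<215)&(abs(L[...,0])<30)&(L[...,1]>60);print("red",L[r].min(0),L[r].max(0),Z[r].min(),Z[r].max())
    bb=(abs(P[...,0]-514)<60)&(abs(P[...,1]-304)<60)&(v<70)&(Z>178);print("handle",rect(P[bb]),np.median(Z[bb]))
    b=(P[...,0]>600)&(P[...,0]<950)&(P[...,1]>-170)&(P[...,1]<60)&(Z>20)&(Z<200);print("box",np.percentile(P[b],[1,99],axis=0).round())
E
```

```text
[[-0.95  -0.     0.312]
 [-0.312  0.001 -0.95 ]
 [-0.    -1.    -0.001]]
tcp [514. 304. 284.] d world [342.2 826.3 -19.3] | now-axes [-583.2   20.2 -678. ] | target-axes [-525.6   19.3 -723.6] | turn deg [ 0.07  4.7  -0.01] grasp pt now [ 171.8 -522.2  249.3]
[[-0.972  0.     0.233]
 [-0.233  0.    -0.972]
 [-0.    -1.    -0.   ]]
scene -80 -20 180 [-7.   5.5 10.5] z95 [198.1 201. ]
scene -20 40 199 [-6.4  5.3 10.5] z95 [198.3 201.4]
scene 40 95 199 [-7.   5.4 10.3] z95 [198.8 201.3]
shelf x [ -8.5  -5.3  67.6 130.1 130.8] y [-120.    87.5]
red [-9.90313485 99.43576384] [ 13.2986816  106.27405067] 181.76366258554864 203.89732626468108
handle (array([516.8, 302. ]), array([78.5, 17.3]), 12.65) 188.91946143539377
box [[ 784. -168.   22.]
 [ 946.   49.  101.]]
top -80 -20 170 [-9.7 -1.9  7.8] z95 [198.5 202.5]
top -20 40 154 [-9.  -1.9  7.1] z95 [199.  202.6]
top 40 95 151 [-9.2 -1.5  8.1] z95 [199.  202.8]
shelf x [-10.4  -8.7  41.2 123.6 128.1] y [-120.1   88. ]
red [-10.44178382 102.6753198 ] [  8.43354992 106.57086881] 197.97277313067312 206.38249822445198
handle (array([514.2, 303.5]), array([78.8, 17.2]), 12.9) 189.90389281757464
box [[ 782. -168.   22.]
 [ 946.   52.  104.]]
```

Call:
{"fn": "servo_tool", "kwargs": {
  "series": "85 -0.85 0 -1 0 0.02 0;85 -0.85 0 -1 0 0 0;85 -0.85 0 -1 0 0 0;85 -0.85 0 -1 0 0 0;85 -0.85 0 -1 0 0 0;85 -0.85 0 -1 0 0 0;85 -0.85 0 -1 0 0 0;85 -0.85 0 -1 0 0 0;85 -0.85 0 -1 0 0 0;85 -0.85 0 -1 0 0 0;85 -0.85 0 -1 0 0 0;85 -0.85 0 -1 0 0 0",
  "squeeze": 60
}}

```text
clock: 1.6
position: [310.2, -229.3, 300.6]
orientation: [-0.264, 2.099, -2.08]
force: [-0.0, -0.0, -0.3]
opening: 0.992
```

Call:
{"fn": "servo_tool", "kwargs": {
  "series": "85 -0.68 0 -0.93 0 0 0;85 -0.68 0 -0.93 0 0 0;85 -0.68 0 -0.93 0 0 0;85 -0.68 0 -0.93 0 0 0;85 -0.68 0 -0.93 0 0 0;85 -0.68 0 -0.93 0 0 0;85 -0.68 0 -0.93 0 0 0;85 -0.68 0 -0.93 0 0 0;85 -0.68 0 -0.93 0 0 0;85 -0.68 0 -0.93 0 0 0;85 -0.68 0 -0.93 0 0 0;85 -0.68 0 -0.93 0 0 0"
}}

```text
clock: 3.1
position: [414.4, 37.3, 300.6]
orientation: [-0.269, 2.104, -2.079]
force: [-0.2, -0.5, -0.2]
opening: 0.995
```

Call:
{"fn": "servo_tool", "kwargs": {
  "series": "85 -0.68 0 -0.93 0 0 0;85 -0.68 0 -0.93 0 0 0;85 -0.68 0 -0.93 0 0 0;85 -0.68 0 -0.93 0 0 0;85 -0.68 0 -0.93 0 0 0;85 -0.68 0 -0.93 0 0 0;85 -0.68 0 -0.93 0 0 0;85 -0.68 0 -0.93 0 0 0;85 -0.68 0 -0.93 0 0 0;85 -0.68 0 -0.93 0 0 0;85 -0.68 0 -0.93 0 0 0"
}}

```text
clock: 4.47
position: [518.6, 253.4, 299.9]
orientation: [-0.324, 2.104, -2.033]
force: [0.3, -0.6, 0.2]
opening: 0.993
```

```bash
cat > look.py <<'E'
from h import *; from cell import *
import sys
s=get_state();print(s["clock"],s["position"].round(1),s["joint_positions"].round(2),s["opening"])
plan(s,[515,303,183],np.radians(13),0)
d=snapshot("wrist");np.savez("w1.npz",**d);cv2.imwrite("pics/w1.png",d["color"][:,:,::-1])
P=cloud(d);v=hsv(d)[...,2];Z=P[...,2]
b=(abs(P[...,0]-515)<60)&(abs(P[...,1]-303)<40)&(v<70)&(Z>178)&(Z<200)
print("handle",b.sum(),rect(P[b]),np.median(Z[b]))
E
python3 look.py
```

```text
4.475 [518.6 253.4 299.9] [0.3  0.31 0.08 1.35 0.04 3.14] 0.9926199827715224
tcp [515. 303. 237.] d world [ -3.6  49.6 -62.9] | now-axes [-11.7  64.5 -46.2] | target-axes [ -7.7  62.9 -49.2] | turn deg [2.04 3.93 0.66] grasp pt now [517.5 255.1 245.9]
handle 2590 (array([517.3, 300.9]), array([76.7, 16.4]), 12.97) 189.73623471646027
```

Call:
{"fn": "servo_tool", "kwargs": {
  "series": "85 0 0 0 0 -0.0575 0;85 0 0 0 0 -0.0575 0;85 0 0 0 0 -0.0575 0;85 0 0 0 0 -0.0575 0;85 0 0 0 0 -0.0575 0;85 0 0 0 0 -0.0575 0;85 0 0 0 0 -0.0575 0;85 0 0 0 0 -0.0575 0;85 0 0 0 0 -0.0575 0;85 0 0 0 0 -0.0575 0;85 0 0 0 0 -0.0575 0;85 0 0 0 0 -0.0575 0"
}}

```text
clock: 6.02
position: [522.8, 251.5, 297.4]
orientation: [-1.494, 0.508, -0.456]
force: [0.5, 0.3, 0.5]
opening: 0.993
```

Call:
{"fn": "servo_tool", "kwargs": {
  "series": "85 0 0 0 0 -0.0575 0;85 0 0 0 0 -0.0575 0;85 0 0 0 0 -0.0575 0;85 0 0 0 0 -0.0575 0;85 0 0 0 0 -0.0575 0;85 0 0 0 0 0 0"
}}

```text
clock: 6.78
position: [524.0, 249.8, 296.6]
orientation: [-1.523, -0.226, 0.259]
force: [0.6, -0.2, 0.0]
opening: 0.997
```

```bash
python3 look.py
```

```text
6.775 [524.  249.8 296.6] [ 0.29  0.32  0.09  1.36  0.04 -0.02] 0.9966725775812045
tcp [515. 303. 237.] d world [ -9.   53.2 -59.6] | now-axes [ 8.6 61.5 51.2] | target-axes [ 3.2 59.6 53.9] | turn deg [-2.09  4.8  -0.99] grasp pt now [522.6 251.4 242.7]
handle 2562 (array([514.2, 299.6]), array([77.7, 16.9]), 13.81) 189.58437945913704
```

Call:
{"fn": "servo_tool", "kwargs": {
  "series": "85 0 0 0.5 -0.0116 0.0267 -0.0055;85 0.04 0 0.8 0 0 0;85 0.04 0 0.8 0 0 0;85 0.04 0.3 0.5 0 0 0;85 0 0 0 0 0 0"
}}

```text
clock: 7.45
position: [514.3, 303.6, 290.0]
orientation: [-1.564, -0.167, 0.169]
force: [-0.1, 0.7, -0.8]
opening: 0.994
```

```bash
python3 look.py
```

```text
7.45 [514.3 303.6 290. ] [0.39 0.34 0.11 1.34 0.   0.18] 0.9940776731006308
tcp [515. 303. 237.] d world [  0.7  -0.6 -53. ] | now-axes [ 0.6 53.  -0.8] | target-axes [ 0.6 53.  -0.8] | turn deg [-0.04 -0.73 -0.08] grasp pt now [514.2 303.6 236. ]
handle 1612 (array([501.1, 297.8]), array([51.5, 15.9]), 12.81) 189.81873450457834
```

Call:
{"fn": "servo_tool", "kwargs": {
  "series": "60 0 0.9 -0.08 0 -0.004 0;50 0 0.9 0 0 0 0;50 0 0.85 0 0 0 0;50 0 0 0 0 0 0;0 0 0 0 0 0 0;0 0 0 0 0 0 0;0 0 0 0 0 0 0;0 0 0 0 0 0 0;0 0 0 0 0 0 0",
  "squeeze": 60
}}

```text
clock: 8.62
position: [515.7, 300.6, 238.1]
orientation: [-1.562, -0.178, 0.177]
force: [0.3, 1.4, -3.6]
opening: 0.194
```

Call:
{"fn": "servo_tool", "kwargs": {
  "series": "0 0 -0.3 0 0 0 0;0 0 -0.6 0 0 0 0;0 0 -0.9 0 0 0 0;0 0 -1 0 0 0 0;0 0 -1 0 0 0 0;0 0 0 0 0 0 0",
  "squeeze": 60
}}

```text
clock: 9.38
position: [515.7, 300.0, 319.9]
orientation: [-1.563, -0.179, 0.175]
force: [0.4, 0.7, -3.7]
opening: 0.202
```

Call:
{"fn": "servo_tool", "kwargs": {
  "series": "0 -0.2 0 -0.4 0 0 0;0 -0.37 0 -0.88 0 0 0;0 -0.37 0 -0.88 0 0 0;0 -0.37 0 -0.88 0 0 0;0 -0.37 0 -0.88 0 0 0;0 -0.37 0 -0.88 0 0 0;0 -0.37 0 -0.88 0 0 0;0 -0.37 0 -0.88 0 0 0;0 -0.37 0 -0.88 0 0 0;0 -0.37 0 -0.88 0 0 0;0 -0.37 0 -0.88 0 0 0;0 -0.37 0 -0.88 0 0 0"
}}

```text
clock: 10.88
position: [473.3, 68.7, 318.3]
orientation: [-1.564, -0.177, 0.175]
force: [0.4, 0.5, -3.1]
opening: 0.195
```

```bash
python3 - <<'E'
from h import *; from cell import *
s=get_state();print(s["clock"],s["force"],s["opening"])
plan(s,[468,29,184-108],np.radians(13),0)
for n in("top","scene"):
    d=snapshot(n);np.savez(n+"1.npz",**d);cv2.imwrite(f"pics/{n}1.png",d["color"][:,:,::-1])
E
```

```text
10.875 [ 0.37003053  0.50704605 -3.08610001] 0.19488423246857728
tcp [468.  29. 130.] d world [  -5.3  -39.7 -188.3] | now-axes [-14.2 188.3 -37.4] | target-axes [-14.1 188.3 -37.5] | turn deg [ 0.06 -0.14  0.05] grasp pt now [473.4  68.7 264.3]
```

Call:
{"fn": "servo_tool", "kwargs": {
  "series": "0 -0.35 1 -0.9 0 0 0;0 -0.3 1 -0.9 0 0 0;0 0 1 0 0 0 0;0 0 1 0 0 0 0;0 0 1 0 0 0 0;0 0 1 0 0 0 0;0 0 1 0 0 0 0;0 0 1 0 0 0 0;0 0 0.5 0 0 0 0;0 0 0 0 0 0 0"
}}

```text
clock: 12.22
position: [469.2, 28.3, 144.8]
orientation: [-1.564, -0.18, 0.17]
force: [0.1, -0.6, -2.8]
opening: 0.197
```

View pics/top1.png

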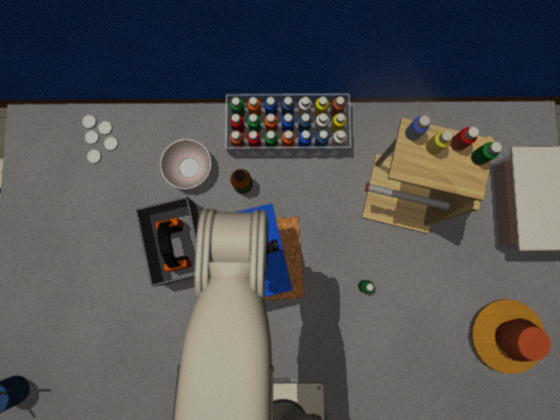

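Call:
{"fn": "servo_tool", "kwargs": {
  "series": "0 0 0.35 0 0 0 0;0 0 0.25 0 0 0 0;0 0 0 0 0 0 0"
}}

```text
clock: 12.6
position: [470.0, 28.3, 133.5]
orientation: [-1.564, -0.182, 0.168]
force: [-0.1, -0.1, -3.4]
opening: 0.201
```

Call:
{"fn": "servo_tool", "kwargs": {
  "series": "0 0 0.13 0 0 0 0;0 0 0.1 0 0 0 0;0 0 0 0 0 0 0"
}}

```text
clock: 12.98
position: [470.4, 28.3, 130.0]
orientation: [-1.565, -0.183, 0.166]
force: [-1.8, 0.3, -0.5]
opening: 0.199
```

Call:
{"fn": "servo_tool", "kwargs": {
  "series": "85 0 0 0 0 0 0;85 0 0 0 0 0 0;85 0 0 0 0 0 0;85 0 -0.6 0 0 0 0;85 0 -1 0 0 0 0;85 0 -1 0 0 0 0;85 0 -1 0 0 0 0;85 0 -1 0 0 0 0;85 0 -1 0 0 0 0;85 0 -1 0 0 0 0;85 0 -1 0 0 0 0;85 0 -1 0 0 0 0"
}}

```text
clock: 14.48
position: [467.9, 28.3, 313.7]
orientation: [-1.566, -0.187, 0.163]
force: [0.1, -1.1, -0.5]
opening: 0.993
```

```bash
cat > crown.py <<'E'
from h import *; from cell import *
s=get_state();print(s["clock"],s["joint_positions"].round(2),s["opening"])
def crown(d):
    P=cloud(d);H=hsv(d);v=H[...,2];Z=P[...,2]
    L=(P[...,:2]-[515,303])@np.array([[.9744,-.225],[.225,.9744]])
    b=big((abs(L[...,0])<95)&(abs(L[...,1])<62)&(Z>132)&(Z<165))
    Q=P[b]; print(" band",b.sum(),rect(Q),"z",np.percentile(Z[b],[50,90,98]).round(1))
    t=b&(Z>np.percentile(Z[b],97)-5);print(" top part",t.sum(),rect(P[t]))
    o=(H[...,0]<18)&(H[...,1]>150)&(abs(L[...,0])<95)&(abs(L[...,1])<62)&(Z>65)&(Z<95);
    if o.sum()>20: print(" cups",o.sum(),rect(P[o]),np.median(Z[o]))
E
python3 - <<'E'
from crown import *
for n in("top","scene"): crown(dict(np.load(n+"1.npz")))
for n in("top","scene"):
    d=snapshot(n);np.savez(n+"2.npz",**d);print(n);crown(d)
    P=cloud(d);H=hsv(d);m=big((H[...,0]>105)&(H[...,0]<125)&(H[...,1]>150)&(P[...,2]>40)&(P[...,2]<62)&(abs(P[...,1]-29)<130)&(abs(P[...,0]-468)<150));print("cover",m.sum(),rect(P[m]),np.median(P[m][:,2]))
plan(s,[514,302,190],np.radians(13.5),np.radians(40))
E
```

```text
14.475 [-0.12  0.11 -0.14  1.3   0.   -0.34] 0.9931185132660374
 band 364 (array([504.8, 311.7]), array([87.1, 30.7]), 13.23) z [147.3 151.4 153.9]
 top part 138 (array([506.1, 312.3]), array([56.9, 29.5]), 11.32)
 cups 252 (array([506.6, 311.2]), array([142.6,  64.5]), 12.79) 79.64927454689797
 band 419 (array([508.2, 310.8]), array([83.7, 31.7]), 13.05) z [146.5 150.2 151.6]
 top part 229 (array([507.8, 311. ]), array([57.8, 31.1]), 14.01)
 cups 388 (array([507.3, 308.3]), array([142.2,  64.2]), 14.01) 78.65039792377857
top
 band 369 (array([506.9, 311.9]), array([87.6, 31.7]), 13.29) z [147.2 152.  153.4]
 top part 159 (array([506.9, 311.8]), array([56.9, 30.5]), 9.82)
 cups 254 (array([506.4, 311. ]), array([142.4,  64.3]), 13.43) 79.90629912869468
cover 305 (array([423.7, -46.8]), array([ 38.1, 105.5]), 81.53) 53.935954880602324
scene
 band 414 (array([506.8, 310.3]), array([81.3, 31.2]), 12.73) z [146.8 150.2 151.3]
 top part 234 (array([507.5, 310.8]), array([57.9, 30.5]), 11.67)
 cups 393 (array([507.1, 309.7]), array([142.6,  63.9]), 12.87) 78.6144423445046
cover 3366 (array([472.4,  28.4]), array([218.3, 143.9]), 12.86) 53.73010363357379
tcp [480.2 293.9 231.4] d world [ 12.3 265.6 -82.4] | now-axes [ 69.5  82.5 256.6] | target-axes [  3.7 110.7 255.4] | turn deg [  0.46  -0.64 -39.16] grasp pt now [468.7  28.3 259.7]
```

Call:
{"fn": "servo_tool", "kwargs": {
  "series": "85 0 0 0.95 0 0 -0.0545;85 0 0 0.95 0 0 -0.0545;85 0 0 0.95 0 0 -0.0545;85 0 0 0.95 0 0 -0.0545;85 0 0 0.95 0 0 0;85 0 0 0.95 0 0 0;85 0 0 0.95 0 0 0;85 0 0 0.95 0 0 0;85 0 0 0.95 0 0 0;85 0 0 0.95 0 0 0;85 0 0 0.95 0 0 0;85 0 0 0.95 0 0 0"
}}

```text
clock: 16.08
position: [411.5, 255.2, 308.1]
orientation: [-1.415, -0.719, -0.391]
force: [-0.7, -0.5, 0.2]
opening: 0.994
```

```bash
cat > go.py <<'E'
from h import *; from cell import *
import sys
a=list(map(float,sys.argv[1:6]));s=get_state();print(s["clock"],s["joint_positions"].round(2),s["opening"].round(3),s["force"].round(1))
plan(s,a[:3],np.radians(a[3]),np.radians(a[4]))
E
python3 go.py 507 311 138 13 40
```

```text
Traceback (most recent call last):
  File "go.py", line 3, in <module>
    a=list(map(float,sys.argv[1:6]));s=get_state();print(s["clock"],s["joint_positions"].round(2),s["opening"].round(3),s["force"].round(1))
                                                                                                  ^^^^^^^^^^^^^^^^^^
AttributeError: 'float' object has no attribute 'round'
```

```bash
sed -i 's/s\["opening"\].round(3)/round(s["opening"],3)/' go.py; python3 go.py 507 311 138 13 40
```

```text
16.075 [ 0.45 -0.17 -0.63  0.4  -0.15  0.17] 0.994 [-0.7 -0.5  0.2]
tcp [473.2 303.2 179.4] d world [  61.7   48.  -128.7] | now-axes [-31.5 143.4  33.8] | target-axes [-28.4 144.2  32.9] | turn deg [ 0.38 -0.17  1.2 ] grasp pt now [446.2 262.8 267.5]
```

Call:
{"fn": "servo_tool", "kwargs": {
  "series": "85 -0.5 0.7 0.6 0.002 -0.001 0.0067;85 -0.5 0.8 0.6 0 0 0;85 -0.4 0.9 0.4 0 0 0;85 0 0.8 0 0 0 0;85 0 0 0 0 0 0"
}}

```text
clock: 16.7
position: [421.7, 292.1, 232.8]
orientation: [-1.42, -0.702, -0.358]
force: [-0.4, 0.7, -1.1]
opening: 0.994
```

```bash
python3 go.py 507 311 138 13 40; python3 - <<'E'
from crown import *
d=snapshot("wrist");cv2.imwrite("pics/w2.png",d["color"][:,:,::-1]);crown(d)
E
```

```text
16.7 [ 0.52 -0.03 -0.71  0.22 -0.18  0.23] 0.994 [-0.4  0.7 -1.1]
tcp [473.2 303.2 179.4] d world [ 51.5  11.1 -53.5] | now-axes [ 6.7 74.7 -0.9] | target-axes [ 6.  74.8 -0.8] | turn deg [-0.06  0.22 -0.58] grasp pt now [455.1 299.9 191.1]
16.7 [ 0.52 -0.03 -0.71  0.22 -0.18  0.23] 0.9937782388753239
 band 2795 (array([500.8, 307.2]), array([70.5, 30. ]), 12.9) z [146.2 150.  150.6]
 top part 1537 (array([505.4, 308.2]), array([60.9, 29.9]), 12.67)
 cups 949 (array([507.2, 309.2]), array([136.4,  63.8]), 12.77) 80.38603494992087
```

View pics/w2.png

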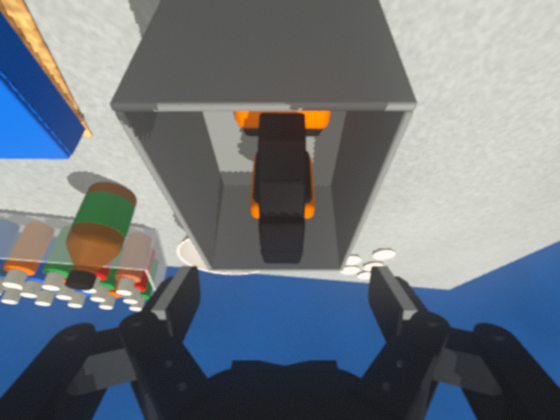

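Call:
{"fn": "servo_tool", "kwargs": {
  "series": "70 0.15 1 -0.06 0 0 -0.003;60 0.15 1 0 0 0 0;60 0 1 0 0 0 0;60 0 0.6 0 0 0 0;60 0 0 0 0 0 0"
}}

```text
clock: 17.38
position: [472.0, 301.8, 182.3]
orientation: [-1.415, -0.71, -0.368]
force: [-0.6, 0.8, 0.7]
opening: 0.699
```

```bash
python3 go.py 507 310 138 13 40
```

```text
17.375 [ 0.48  0.12 -0.73  0.05 -0.16  0.2 ] 0.699 [-0.6  0.8  0.7]
tcp [473.2 302.2 179.4] d world [ 1.2  0.4 -2.9] | now-axes [-0.9  3.1  0.1] | target-axes [-0.9  3.1  0.1] | turn deg [-0.09  0.15  0.08] grasp pt now [505.8 309.7 141. ]
```

Call:
{"fn": "servo_tool", "kwargs": {
  "series": "20 -0.04 0.15 0 0 0 0;0 0 0 0 0 0 0;0 0 0 0 0 0 0;0 0 0 0 0 0 0;0 0 0 0 0 0 0;0 0.2 -0.24 0 0 0 0;0 0.4 -0.48 0 0 0 0;0 0.64 -0.77 0 0 0 0;0 0.64 -0.77 0 0 0 0",
  "squeeze": 90
}}

```text
clock: 18.5
position: [470.5, 301.3, 239.1]
orientation: [-1.418, -0.707, -0.363]
force: [0.3, 0.0, -3.2]
opening: 0.337
```

Call:
{"fn": "servo_tool", "kwargs": {
  "series": "0 0.64 -0.77 0 0 0 0;0 0.64 -0.77 0 0 0 0;0 0.64 -0.77 0 0 0 0;0 0.64 -0.77 0 0 0 0;0 0.64 -0.77 0 0 0 0;0 0.3 -0.36 0 0 0 0;0 0 0 0 0 0 0"
}}

```text
clock: 19.38
position: [469.0, 300.8, 355.2]
orientation: [-1.417, -0.707, -0.364]
force: [-0.1, 0.4, -2.7]
opening: 0.339
```

```bash
python3 go.py 575 -119 290 -14 40;python3 go.py 655 -158 226 -14 40; python3 - <<'E'
from cell import *; import cv2
d=snapshot("scene");cv2.imwrite("pics/s3.png",d["color"][:,:,::-1])
E
```

```text
19.375 [ 0.48 -0.05 -0.4   0.55 -0.16  0.2 ] 0.339 [-0.1  0.4 -2.7]
tcp [ 541.3 -110.6  331.4] d world [  72.3 -411.4  -23.9] | now-axes [ -33.8    3.4 -417.1] | target-axes [ 114.7  127.4 -381.7] | turn deg [-17.43  20.92  -0.14] grasp pt now [502.7 308.7 313.8]
19.375 [ 0.48 -0.05 -0.4   0.55 -0.16  0.2 ] 0.339 [-0.1  0.4 -2.7]
tcp [ 621.3 -149.6  267.4] d world [ 152.3 -450.4  -87.9] | now-axes [ -21.9   96.8 -473.3] | target-axes [ 140.2  232.4 -400.2] | turn deg [-17.43  20.92  -0.14] grasp pt now [502.7 308.7 313.8]
```

View pics/s3.png

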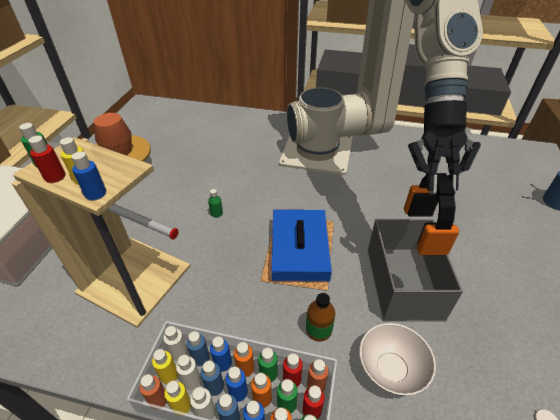

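Call:
{"fn": "servo_tool", "kwargs": {
  "series": "0 0 0 -0.5 0 0 0;0 0 0 -0.95 0 0 0;0 0 0 -0.95 0 0 0;0 0 0 -0.95 0 0 0;0 0 0 -0.95 0 0 0;0 0 0 -0.95 0 0 0;0 0 0 -0.95 0 0 0;0 0 0 -0.95 0 0 0;0 0 0 -0.95 0 0 0;0 0 0 -0.95 0 0 0;0 0 0 -0.95 0 0 0;0 0 0 -0.95 0 0 0"
}}

```text
clock: 20.92
position: [516.9, 75.2, 343.0]
orientation: [-1.425, -0.695, -0.351]
force: [-0.3, 0.4, -2.6]
opening: 0.336
```

Call:
{"fn": "servo_tool", "kwargs": {
  "series": "0 0 0 -0.95 0 0 0;0 0 0 -0.95 0 0 0;0 0 0 -0.95 0 0 0;0 0 0 -0.95 0 0 0;0 0 0 -0.95 0 0 0;0 0 0 -0.95 0 0 0;0 0 0 -0.95 0 0 0;0 0 0 -0.6 0 0 0;0 0 0 -0.3 -0.0323 0.0387 0;0 0 0 0 -0.0323 0.0387 0;0 0 0 0 -0.0323 0.0387 0;0 0 0 0 0 0 0"
}}

```text
clock: 22.42
position: [547.6, -84.7, 333.7]
orientation: [-1.6, -0.327, -0.728]
force: [-0.0, -0.8, -3.1]
opening: 0.337
```

```bash
python3 go.py 663 -142 226 -14 40; python3 - <<'E'
from h import *; from cell import *
d=snapshot("scene");cv2.imwrite("pics/s4.png",d["color"][:,:,::-1]);np.savez("s4.npz",**d)
d=snapshot("top");cv2.imwrite("pics/t4.png",d["color"][:,:,::-1]);np.savez("t4.npz",**d)
E
```

```text
22.425 [-0.31 -0.06 -0.45  0.51  0.02 -0.04] 0.337 [-0.  -0.8 -3.1]
tcp [ 629.3 -133.6  267.4] d world [ 81.7 -48.9 -66.3] | now-axes [ 30.5 109.2 -24.6] | target-axes [ 27.2 109.4 -27.7] | turn deg [ 1.46 -0.52 -1.6 ] grasp pt now [579.8 -94.1 291.4]
```

Call:
{"fn": "servo_tool", "kwargs": {
  "series": "0 0.2 0.76 -0.18 0.008 -0.003 -0.009;0 0.2 0.76 -0.18 0 0 0;0 0.2 0.76 -0.18 0 0 0;0 0.2 0.76 -0.18 0 0 0;0 0.2 0.76 -0.18 0 0 0;0 0.2 0.76 -0.18 0 0 0;0 0.15 0.6 -0.18 0 0 0;0 0 0 0 0 0 0"
}}

```text
clock: 23.52
position: [631.1, -134.7, 267.0]
orientation: [-1.577, -0.369, -0.727]
force: [-0.8, -0.2, -3.5]
opening: 0.336
```

```bash
python3 go.py 663 -142 226 -14 40; cat > ears.py <<'E'
from h import *; from cell import *
th=np.radians(-14);M=np.array([[np.cos(th),-np.sin(th)],[np.sin(th),np.cos(th)]])
import sys
k=sys.argv[1]
for n in("scene","top"):
    d=snapshot(n);np.savez(n+k+".npz",**d);cv2.imwrite(f"pics/{n}{k}.png",d["color"][:,:,::-1])
    P=cloud(d);H=hsv(d);L=np.dstack([(P[...,:2]-[619,-319])@M,P[...,2]])
    o=(H[...,0]<18)&(H[...,1]>150)&(abs(L[...,0])<110)&(L[...,1]>-110)&(L[...,1]<260)&(L[...,2]>70)&(L[...,2]<200)
    c,s,a=rect(L[o]);print(n,"cups in bar frame",o.sum(),c,s,a,"z",np.percentile(L[o][:,2],[1,50,99]).round(1))
E
python3 ears.py 5
```

```text
23.525 [-0.37  0.14 -0.44  0.31  0.08 -0.1 ] 0.336 [-0.8 -0.2 -3.5]
tcp [ 629.3 -133.6  267.4] d world [-1.7  1.1  0.4] | now-axes [-1.3 -1.5  0.6] | target-axes [-1.3 -1.5  0.6] | turn deg [-0.25  0.38 -0.14] grasp pt now [ 664.7 -142.8  225.5]
scene cups in bar frame 966 [  3.3 158.2] [140.  116.1] 0.34 z [100.4 151.8 196.5]
top cups in bar frame 131 [25.7 66.1] [139.3 327.6] 10.02 z [123.8 165.8 199.6]
```

View pics/scene5.png

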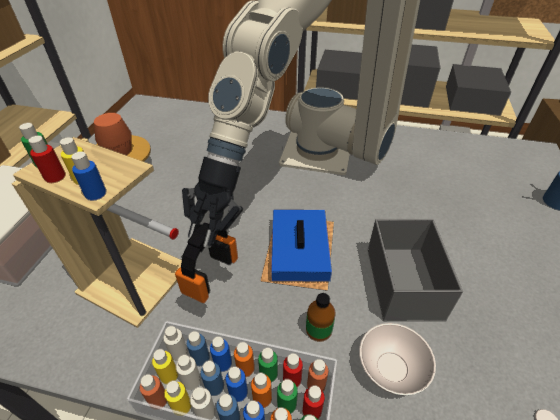

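Call:
{"fn": "servo_tool", "kwargs": {
  "series": "0 0.08 -0.3 -0.2 0 0 0;0 0.03 -0.04 -0.8 0 0 0;0 0.03 -0.04 -0.8 0 0 0;0 0.03 -0.04 -0.8 0 0 0;0 0 0 0 0 0 0"
}}

```text
clock: 24.25
position: [614.0, -188.2, 279.6]
orientation: [-1.578, -0.372, -0.73]
force: [-0.1, -0.3, -3.1]
opening: 0.34
```

```bash
python3 go.py 622.6 -304.4 228 -14 40; python3 ears.py 6
```

```text
24.25 [-0.48  0.12 -0.42  0.34  0.16 -0.19] 0.34 [-0.1 -0.3 -3.1]
tcp [ 588.9 -296.   269.4] d world [ -25.1 -107.8  -10.3] | now-axes [  -6.1    8.6 -110.7] | target-axes [  -5.2    9.  -110.7] | turn deg [-0.18  0.41  0.12] grasp pt now [ 647.8 -196.4  238.3]
scene cups in bar frame 943 [  0.  127.3] [140.4  65.4] 0.43 z [112.4 161.2 183.3]
top cups in bar frame 165 [ -3.6 130.1] [141.6  62.6] 0.26 z [130.1 177.7 183.9]
```

Call:
{"fn": "servo_tool", "kwargs": {
  "series": "0 0.02 -0.03 -0.5 0 0 0;0 0.02 -0.03 -0.9 0 0 0;0 0.02 -0.03 -0.9 0 0 0;0 0.02 -0.03 -0.9 0 0 0;0 0.02 -0.03 -0.9 0 0 0;0 0.02 -0.03 -0.9 0 0 0;0 0 0 -0.4 0 0 0;0 0 0 0 0 0 0"
}}

```text
clock: 25.35
position: [586.5, -300.2, 283.7]
orientation: [-1.577, -0.372, -0.73]
force: [0.2, -0.3, -3.2]
opening: 0.336
```

```bash
python3 go.py 622.6 -304.4 214 -14 40; python3 ears.py 7
```

```text
25.35 [-0.7   0.16 -0.36  0.41  0.29 -0.36] 0.336 [ 0.2 -0.3 -3.2]
tcp [ 588.9 -296.   255.4] d world [  2.4   4.2 -28.4] | now-axes [-17.2  22.6   4.7] | target-axes [-17.2  22.6   4.6] | turn deg [-0.2   0.41  0.07] grasp pt now [ 620.2 -308.4  242.4]
scene cups in bar frame 939 [7.2 3.8] [143.2 170.9] 42.61 z [114.6 169.6 197.6]
top cups in bar frame 107 [-21.2  -8.4] [ 95.3 219.3] 10.88 z [133.9 181.5 198.9]
```

Call:
{"fn": "servo_tool", "kwargs": {
  "series": "0 -0.32 0.38 0 0 0 0;0 -0.32 0.38 0 0 0 0;0 -0.1 0.12 0 0 0 0;0 0 0 0 0 0 0"
}}

```text
clock: 25.95
position: [587.4, -297.8, 260.2]
orientation: [-1.577, -0.376, -0.728]
force: [-1.0, -1.3, -0.9]
opening: 0.338
```

Call:
{"fn": "servo_tool", "kwargs": {
  "series": "0 -0.06 0.08 0 0 0 0;0 0 0 0 0 0 0"
}}

```text
clock: 26.2
position: [588.3, -298.0, 260.0]
orientation: [-1.577, -0.38, -0.731]
force: [-0.3, -0.2, -1.4]
opening: 0.335
```

```bash
python3 go.py 622.6 -304.4 214 -14 40; python3 ears.py 8
```

```text
26.2 [-0.69  0.17 -0.4   0.34  0.29 -0.36] 0.335 [-0.3 -0.2 -1.4]
tcp [ 588.9 -296.   255.4] d world [ 0.6  2.  -4.7] | now-axes [-2.9  3.7  2.1] | target-axes [-2.9  3.7  2.1] | turn deg [-0.28  0.65  0.41] grasp pt now [ 622.3 -306.2  218.9]
scene cups in bar frame 865 [ 2.1 45.2] [121.4 141.4] 89.03 z [ 92.2 150.  197.8]
top cups in bar frame 89 [-15.6  67.2] [131.2  71.8] 13.66 z [117.2 157.9 198.7]
```

View pics/scene8.png

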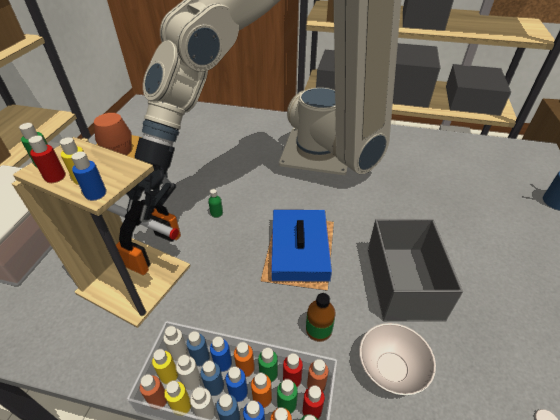

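Call:
{"fn": "servo_tool", "kwargs": {
  "series": "0 -0.1 0.12 0 0 0 0;0 -0.03 0.04 0 0 0 0;0 0 0 0 0 0 0"
}}

```text
clock: 26.68
position: [589.8, -298.5, 259.0]
orientation: [-1.578, -0.387, -0.734]
force: [-0.8, 0.8, 0.4]
opening: 0.336
```

Call:
{"fn": "servo_tool", "kwargs": {
  "series": "60 0 0 0 0 0 0;70 0 0 0 0 0 0;70 0 0 0 0 0 0;70 0 -0.3 0 0 0 0;70 0 -0.6 0 0 0 0;70 0 -0.9 0 0 0 0;70 0 -1 0 0 0 0;70 0 -1 0 0 0 0;70 0 -1 0 0 0 0"
}}

```text
clock: 27.8
position: [524.6, -282.3, 335.9]
orientation: [-1.578, -0.386, -0.733]
force: [-0.6, 0.2, 0.5]
opening: 0.824
```

```bash
python3 go.py 622.6 -304.4 214 -14 40; python3 ears.py 9; python3 - <<'E'
from h import *
th=np.radians(-14);M=np.array([[np.cos(th),-np.sin(th)],[np.sin(th),np.cos(th)]])
for n in("scene","top"):
    d=dict(np.load(n+"9.npz"));P=cloud(d);H=hsv(d);L=np.dstack([(P[...,:2]-[619,-319])@M,P[...,2]])
    o=(H[...,0]<18)&(H[...,1]>150)&(abs(L[...,0])<110)&(abs(L[...,1])<80)&(L[...,2]>60)&(L[...,2]<170)
    for side in(-1,1):
        Q=L[o&(L[...,0]*side>0)]
        if len(Q)>5: print(n,side,len(Q),np.percentile(Q,[2,50,98],axis=0).round(1).tolist())
    b=(H[...,2]<60)&(abs(L[...,0])<30)&(abs(L[...,1])<70)&(L[...,2]>195)&(L[...,2]<245);Q=L[b]
    if len(Q)>5: print(n,"band",len(Q),np.percentile(Q,[2,50,98],axis=0).round(1).tolist())
E
```

```text
27.8 [-0.76  0.02 -0.38  0.53  0.33 -0.42] 0.824 [-0.6  0.2  0.5]
tcp [ 588.9 -296.   255.4] d world [ 64.4 -13.7 -80.6] | now-axes [ -2.7 104.    1.9] | target-axes [ -1.4 104.    2.3] | turn deg [-0.25  0.77  0.71] grasp pt now [ 558.8 -290.6  295. ]
scene cups in bar frame 870 [-1.  44.8] [141.2 123.2] 1.63 z [ 84.3 142.7 197.9]
top cups in bar frame 17 [-23.5  49.8] [121.9  80.2] 31.33 z [ 99.1 152.7 199. ]
scene -1 245 [[-70.0, -11.4, 93.7], [-57.3, 36.4, 154.2], [-48.7, 46.5, 162.5]]
scene 1 562 [[46.6, -10.7, 84.8], [65.9, 30.8, 128.9], [69.5, 47.0, 154.2]]
scene band 400 [[-25.8, 0.8, 202.4], [3.9, 23.5, 220.9], [28.3, 29.9, 225.0]]
top -1 12 [[-70.4, -15.7, 106.1], [-59.7, 47.0, 126.0], [-52.8, 47.8, 159.0]]
top band 288 [[-28.8, 2.6, 205.5], [-3.8, 18.0, 221.8], [24.6, 30.7, 227.1]]
```

View pics/scene9.png

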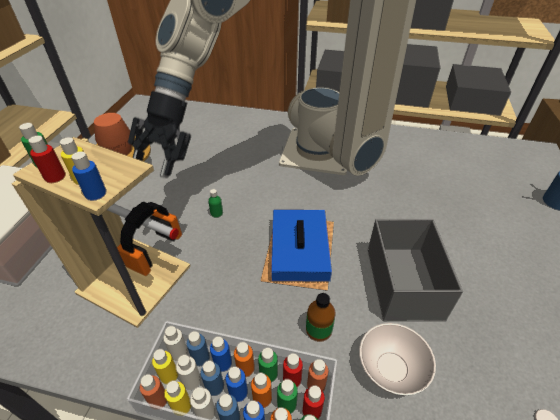

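Call:
{"fn": "servo_tool", "kwargs": {
  "series": "85 -0.3 -0.3 0.6 0 0 0.0555;85 -0.3 0 0.8 0 0 0.0555;85 -0.5 0 0.8 0 0 0.0555;85 -0.7 0 0.8 0 0 0.0555;85 -0.6 0 0.8 0 0.04 0;85 -0.6 0 0.8 0 0 0"
}}

```text
clock: 28.65
position: [487.1, -176.2, 327.6]
orientation: [-1.562, 0.29, -0.279]
force: [-0.0, 0.7, 0.3]
opening: 0.997
```

```bash
python3 go.py 470.8 28.3 120 13 0; python3 - <<'E'
from h import *; from cell import *
for n in("scene","top"):
    d=snapshot(n);P=cloud(d);H=hsv(d);Z=P[...,2]
    m=big((H[...,0]>105)&(H[...,0]<125)&(H[...,1]>150)&(Z>40)&(Z<62)&(abs(P[...,1]-29)<130)&(abs(P[...,0]-468)<150));print("cover",m.sum(),rect(P[m]),np.median(Z[m]))
    b=(abs(P[...,0]-471)<60)&(abs(P[...,1]-29)<50)&(H[...,2]<70)&(Z>72)&(Z<95)
    if b.sum()>20: print("handle",b.sum(),rect(P[b]),np.median(Z[b]))
    # tub rim
    t=(Z>114)&(Z<128)&(abs(P[...,0]-515)<150)&(abs(P[...,1]-303)<120);c,s,a=rect(P[t]);print("tub rim",t.sum(),c,s,a)
E
```

```text
28.65 [-0.5   0.2   0.    1.38 -0.01 -0.14] 0.997 [-0.   0.7  0.3]
tcp [470.8  28.3 174. ] d world [ -16.3  204.5 -153.6] | now-axes [-86.9 152.1 187.1] | target-axes [ 30.1 153.6 203. ] | turn deg [  0.5  -33.73  -0.47] grasp pt now [ 486.7 -176.7  273.6]
cover 3376 (array([472.3,  28.2]), array([218.2, 143.6]), 12.87) 53.731055951991195
handle 161 (array([472.4,  28.2]), array([78.8, 15.5]), 11.47) 81.5096949629686
tub rim 895 [512.5 303.3] [220.  147.3] 13.32
cover 3613 (array([471.5,  30.1]), array([215. , 144.4]), 13.08) 53.928930396145816
handle 171 (array([470.5,  29.9]), array([78.5, 16.6]), 12.9) 81.4441740176091
tub rim 572 [512.9 305.8] [216.3 147.5] 13.34
```

Call:
{"fn": "servo_tool", "kwargs": {
  "series": "85 0 0 0.3 0.003 -0.0468 -0.002;85 0 0 0.3 0 -0.0468 0;85 0 0 0.3 0 -0.0468 0;85 0 0 0.3 0 -0.0468 0;85 0.15 0.1 0.9 0 0 0;85 0.15 0.1 0.9 0 0 0;85 0.15 0.2 0.9 0 0 0;85 0.15 0.5 0.9 0 0 0;85 0.15 0.8 0.9 0 0 0;85 0.15 0.8 0.9 0 0 0;85 0.15 1 0.9 0 0 0;85 0.15 1 0.9 0 0 0"
}}

```text
clock: 30.25
position: [474.9, 3.6, 237.8]
orientation: [-1.568, -0.201, 0.181]
force: [0.5, 0.5, -0.3]
opening: 0.996
```

```bash
python3 go.py 471.3 29 76 13 0
```

```text
30.25 [-0.17  0.16 -0.29  1.12 -0.   -0.41] 0.996 [ 0.5  0.5 -0.3]
tcp [471.3  29.  130. ] d world [  -3.6   25.4 -107.8] | now-axes [  1.4 107.6  26.3] | target-axes [  2.2 107.8  25.5] | turn deg [0.43 0.92 0.67] grasp pt now [475.6   3.4 183.8]
```

Call:
{"fn": "servo_tool", "kwargs": {
  "series": "85 0.05 0.4 0.6 0.0024 0.005 0.0037;85 0.03 0.8 0.6 0 0 0;70 0 0.9 0 0 0 0;60 0 0.9 0 0 0 0;60 0 0.9 0 0 0 0;60 0 0 0 0 0 0"
}}

```text
clock: 31.0
position: [466.9, 35.2, 156.6]
orientation: [-1.563, -0.173, 0.173]
force: [-0.9, -0.8, 1.0]
opening: 0.704
```

```bash
python3 go.py 471.3 29 76 13 0
```

```text
31.0 [-0.1   0.22 -0.43  0.92  0.   -0.33] 0.704 [-0.9 -0.8  1. ]
tcp [471.3  29.  130. ] d world [  4.4  -6.2 -26.6] | now-axes [ 3.  26.6 -7. ] | target-axes [ 2.9 26.6 -7. ] | turn deg [-0.06 -0.36 -0.01] grasp pt now [466.9  35.2 102.6]
```

Call:
{"fn": "servo_tool", "kwargs": {
  "series": "60 0.15 0.2 -0.33 0 -0.002 0;60 0 0.5 0 0 0 0;60 0 0.55 0 0 0 0;60 0 0 0 0 0 0"
}}

```text
clock: 31.5
position: [472.0, 29.5, 131.5]
orientation: [-1.563, -0.179, 0.176]
force: [0.8, 0.2, 0.8]
opening: 0.705
```

```bash
python3 go.py 471.3 29 76 13 0
```

```text
31.5 [-0.12  0.25 -0.46  0.85  0.   -0.34] 0.705 [0.8 0.2 0.8]
tcp [471.3  29.  130. ] d world [-0.7 -0.5 -1.5] | now-axes [-0.8  1.5 -0.3] | target-axes [-0.8  1.5 -0.3] | turn deg [-0.01 -0.05  0.14] grasp pt now [472.1  29.5  77.5]
```

Call:
{"fn": "servo_tool", "kwargs": {
  "series": "0 0 0 0 0 0 0;0 0 0 0 0 0 0;0 0 0 0 0 0 0;0 0 0 0 0 0 0;0 0 -0.4 0 0 0 0;0 0 -0.8 0 0 0 0;0 0 -1 0 0 0 0;0 0 -1 0 0 0 0;0 0 -1 0 0 0 0;0 0 -1 0 0 0 0;0 0 -1 0 0 0 0;0 0 -1 0 0 0 0",
  "squeeze": 60
}}

```text
clock: 33.0
position: [469.8, 29.7, 281.1]
orientation: [-1.562, -0.175, 0.179]
force: [-0.0, 0.3, -3.1]
opening: 0.194
```

```bash
python3 go.py 516 302.5 220 13.2 0; python3 - <<'E'
from h import *; from cell import *
th=np.radians(-14);M=np.array([[np.cos(th),-np.sin(th)],[np.sin(th),np.cos(th)]])
d=snapshot("scene");P=cloud(d);H=hsv(d);Z=P[...,2];L=(P[...,:2]-[619,-319])@M
b=(H[...,2]<60)&(abs(L[...,0])<30)&(abs(L[...,1])<70)&(Z>195)&(Z<245);print("band",b.sum(),np.percentile(L[b],[2,50,98],axis=0).round(1).tolist(),np.percentile(Z[b],98))
E
```

```text
33.0 [-0.12  0.13 -0.2   1.24  0.   -0.34] 0.194 [-0.   0.3 -3.1]
tcp [516.  302.5 274. ] d world [ 46.2 272.8  -7.1] | now-axes [106.1   7.3 255.5] | target-axes [107.3   7.1 255.1] | turn deg [-0.11 -0.26 -0.14] grasp pt now [469.6  29.7 227.1]
band 395 [[-26.3, 0.7], [3.9, 24.0], [29.2, 30.1]] 225.73527453412188
```

Call:
{"fn": "servo_tool", "kwargs": {
  "series": "0 0.2 -0.2 0.4 0 0 0;0 0.4 -0.04 0.95 0 0 0;0 0.4 -0.04 0.95 0 0 0;0 0.4 -0.04 0.95 0 0 0;0 0.4 -0.04 0.95 0 0 0;0 0.4 -0.04 0.95 0 0 0;0 0.4 -0.04 0.95 0 0 0;0 0.4 -0.04 0.95 0 0 0;0 0.4 -0.04 0.95 0 0 0;0 0.4 -0.04 0.95 0 0 0;0 0.4 -0.04 0.95 0 0 0;0 0.4 -0.04 0.9 0 0 0"
}}

```text
clock: 34.55
position: [510.7, 273.2, 290.4]
orientation: [-1.562, -0.168, 0.184]
force: [0.0, -0.2, -2.1]
opening: 0.196
```

Call:
{"fn": "servo_tool", "kwargs": {
  "series": "0 0.3 0 0.8 0 0 0;0 0 0 0 0 0 0"
}}

```text
clock: 34.8
position: [513.3, 292.9, 289.9]
orientation: [-1.562, -0.169, 0.186]
force: [-0.6, -0.9, -3.1]
opening: 0.198
```

```bash
cat > seat.py <<'E'
from h import *; from cell import *
s=get_state();k=s["position"][2]-119     # cover origin height estimate
for n in("scene","top"):
    d=snapshot(n);P=cloud(d);H=hsv(d);Z=P[...,2]
    m=big((H[...,0]>105)&(H[...,0]<125)&(H[...,1]>150)&(Z>k+34)&(Z<k+48)&(abs(P[...,1]-303)<130)&(abs(P[...,0]-513)<150));print(n,"cover",m.sum(),rect(P[m]),np.median(Z[m]).round(1))
    cv2.imwrite(f"pics/{n}seat{int(s['clock']*10)}.png",d["color"][:,:,::-1])
E
python3 go.py 516 302.5 185 13.2 0; python3 seat.py; ls pics | tail -3
```

```text
34.8 [0.38 0.34 0.1  1.34 0.   0.15] 0.198 [-0.6 -0.9 -3.1]
tcp [516.  302.5 239. ] d world [  2.7   9.6 -50.9] | now-axes [ 5.3 50.9  8.6] | target-axes [ 4.8 50.9  8.7] | turn deg [-0.14 -0.24 -0.6 ] grasp pt now [512.7 292.9 235.9]
scene cover 3938 (array([511.9, 291.8]), array([216.5, 145.1]), 12.82) 211.2
top cover 3256 (array([511.6, 288.3]), array([215.7, 135.5]), 12.88) 212.4
topseat348.png
w1.png
w2.png
```

Call:
{"fn": "servo_tool", "kwargs": {
  "series": "0 0.17 0 0.5 0 -0.001 -0.003;0 0 0.8 0 0 0 0;0 0 0.7 0 0 0 0;0 0 0.3 0 0 0 0;0 0 0 0 0 0 0"
}}

```text
clock: 35.52
position: [514.6, 302.3, 253.7]
orientation: [-1.561, -0.179, 0.177]
force: [0.9, -0.6, -3.5]
opening: 0.198
```

```bash
python3 go.py 514.3 303.7 184 13.2 0; python3 seat.py; ls pics | grep seat; python3 - <<'E'
import cv2,glob
f=sorted(glob.glob("pics/sceneseat*.png"))[-1]
cv2.imwrite("pics/crop1.png",cv2.resize(cv2.imread(f)[170:340,340:490],None,fx=4,fy=3.5))
E
```

```text
35.525 [0.39 0.35 0.03 1.25 0.   0.16] 0.198 [ 0.9 -0.6 -3.5]
tcp [514.3 303.7 238. ] d world [ -0.3   1.4 -15.7] | now-axes [ 0.  15.7  1.4] | target-axes [ 0.1 15.7  1.4] | turn deg [-0.14 -0.22  0.09] grasp pt now [514.6 302.4 199.7]
scene cover 3811 (array([514.1, 301.5]), array([216.7, 145.5]), 12.87) 175.3
top cover 3083 (array([513.7, 298.6]), array([215.1, 135.9]), 12.89) 176.2
sceneseat348.png
sceneseat355.png
topseat348.png
topseat355.png
```

View pics/crop1.png

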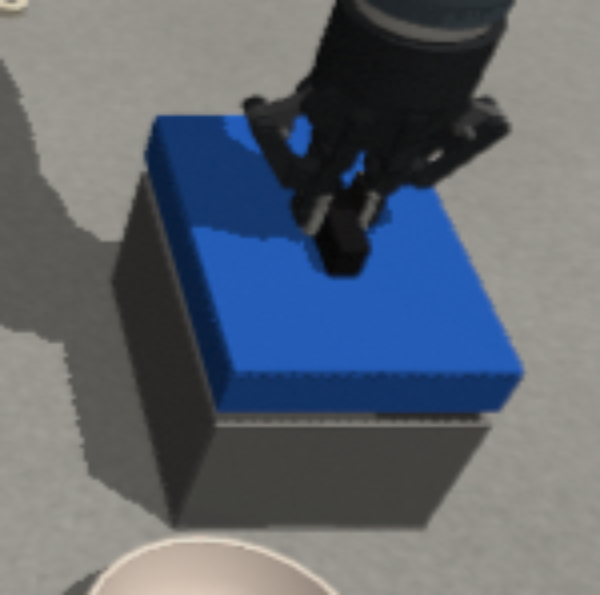

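Call:
{"fn": "servo_tool", "kwargs": {
  "series": "0 0 0.2 0.09 -0.0008 -0.001 0;0 0 0.2 0 0 0 0;0 0 0.2 0 0 0 0;0 0 0 0 0 0 0"
}}

```text
clock: 36.12
position: [514.6, 304.4, 242.2]
orientation: [-1.563, -0.183, 0.178]
force: [0.2, -0.7, -3.9]
opening: 0.198
```

Call:
{"fn": "servo_tool", "kwargs": {
  "series": "0 0 0.1 0 0 0 0;0 0 0.1 0 0 0 0;0 0 0 0 0 0 0"
}}

```text
clock: 36.5
position: [514.6, 304.4, 240.5]
orientation: [-1.562, -0.186, 0.175]
force: [-0.5, -1.2, -3.9]
opening: 0.197
```

```bash
python3 seat.py
```

```text
scene cover 3747 (array([515.4, 303.6]), array([215. , 144.8]), 13.24) 162.3
top cover 3038 (array([514.3, 300.5]), array([215.5, 135.5]), 13.02) 162.7
```

Call:
{"fn": "servo_tool", "kwargs": {
  "series": "0 0 0.08 0 0 0 0;0 0 0.06 0 0 0 0;0 0 0 0 0 0 0"
}}

```text
clock: 36.98
position: [514.6, 304.3, 240.2]
orientation: [-1.561, -0.188, 0.173]
force: [-1.2, -0.4, -0.7]
opening: 0.196
```

Weight taken by the tub; release, back off, check.

Call:
{"fn": "servo_tool", "kwargs": {
  "series": "60 0 0 0 0 0 0;70 0 0 0 0 0 0;70 0 0 0 0 0 0;70 0 -0.4 0 0 0 0;70 0 -0.9 0 0 0 0;70 0 -1 0 0 0 0;70 0 -1 0 0 0 0;70 0 -1 0 0 0 0;70 -1 -1 0 0 0 0;70 -1 -1 0 0 0 0;70 -1 0 0 0 0 0;70 0 0 0 0 0 0"
}}

```text
clock: 38.48
position: [450.7, 289.3, 374.2]
orientation: [-1.56, -0.19, 0.171]
force: [-0.1, 0.1, -0.3]
opening: 0.817
```

```bash
python3 - <<'E'
from h import *; from cell import *
th=np.radians(-14);M=np.array([[np.cos(th),-np.sin(th)],[np.sin(th),np.cos(th)]])
s=get_state();print(s["clock"],s["position"],s["force"])
for n in("scene","top"):
    d=snapshot(n);P=cloud(d);H=hsv(d);Z=P[...,2]
    m=big((H[...,0]>105)&(H[...,0]<125)&(H[...,1]>150)&(Z>150)&(Z<175)&(abs(P[...,1]-303)<130)&(abs(P[...,0]-513)<150));Q=P[m]
    A=np.linalg.lstsq(np.c_[Q[:,:2]-[514,303],np.ones(len(Q))],Q[:,2],rcond=None)[0]
    print(n,"cover",m.sum(),rect(Q),np.median(Z[m]).round(1),"slope,z",A.round(4))
    L=(P[...,:2]-[619,-319])@M
    b=(H[...,2]<60)&(abs(L[...,0])<30)&(abs(L[...,1])<70)&(Z>195)&(Z<245);print("band",np.median(L[b],axis=0).round(1),np.percentile(Z[b],98).round(1))
    g=(H[...,0]>50)&(H[...,0]<85)&(H[...,1]>100)&(Z>10)&(Z<110)&(P[...,1]<-50)&(P[...,1]>-350)&(P[...,0]<560);print("paint",P[big(g)].mean(0).round(1))
    cv2.imwrite(f"pics/{n}end.png",d["color"][:,:,::-1])
E
```

```text
38.475 [450.74975906 289.27975467 374.19164389] [-0.05290612  0.13532034 -0.3391839 ]
scene cover 4709 (array([515.4, 304.1]), array([216.3, 145.4]), 12.97) 161.7 slope,z [-7.800000e-03  4.300000e-03  1.615152e+02]
band [ 3.8 24.2] 225.6
paint [ 397.3 -234.8   44.9]
top cover 3737 (array([513.5, 305.7]), array([216.1, 146.2]), 13.19) 162.4 slope,z [-1.000000e-04  5.900000e-03  1.623692e+02]
band [-4.2 18.3] 227.6
paint [ 387.3 -227.2   57.4]
```

View pics/sceneend.png

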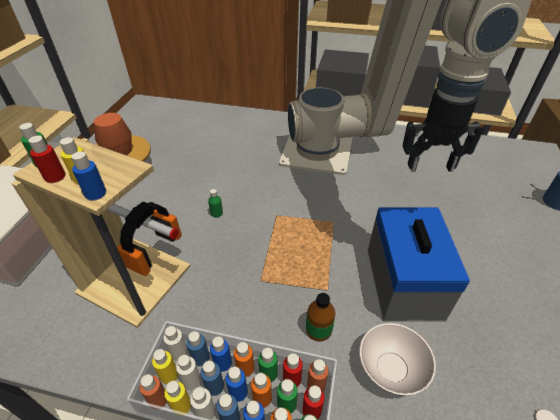

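```bash
python3 -c "
from cell import *
print(close_job())"
```

```text
the job is handed in; nothing more can be done
None
```

I handed the job in at about 38.6 s of the 72 s allowed. The cover went onto the mat handle-up, the ear defenders went over the bar's free end and were released, and the cover went back on the tub. The hand-in reports no verdict, so the checks below are all I have.

**Cover:** Its top measures 161.7 mm (scene) and 162.4 mm (top), the same as before it was lifted. It is level within 0.01 rad. Its centre is within about 3 mm of the tub's measured centre, and its yaw is about 13.1° against the tub's 13.3°.

**Ear defenders:** The headband top is at about 226 mm, so the crown rests on the bar, within about 4 mm across and about 20–24 mm along from the bar point. It stayed there between looks. One cup hangs on each side; just after release the cup tops differed by about 8 mm, a tilt of roughly 0.07 rad.

**Bystanders:** The paint bottle measures unmoved. The jar and bowl I only checked by eye, and they stand where they did at the start.

**What disagreed:**
- While lowering the defenders, contact came about 4–6 mm higher than expected. I think the fingertips touched the bar first, so the defenders probably dropped a few millimetres on release.
- The two cameras differ by about 2 mm for the tub and cover centres.
- Early on, joint 6 reached its limit over the tub, so I turned the gripper half a turn. That reached the limit of the stated range; I saw no sign that it counted as a failure.

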